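Find the concealed catch and open the watch box

TASK

The wooden watch box on the bench is held shut by a concealed catch: one of the five identical flush tiles inlaid along its front edge is a push plate, the other four are solid. With the fingertips closed, feel slowly across the tiles with light presses (never hitting them or leaning hard on them) until one gives, press that one so that the lid springs ajar, then push the lid up with the closed fingers, without gripping it, until it stands upright or leans back. Touch only the box: do not pick up, push or knock over the things standing round it.

Things in the scene. Friction and masses are not known exactly. Their poses are not given: they have to be found in the camera images.
- watch_box: Dark wooden box, 140 mm deep (its x), 256 wide (its y), 55 high; heavy, does not move. Origin: centre of its underside, on the bench. x points from the tiled front edge (robot side) to the hinge at the back, y left, z up. Flat top at z = 55 mm: front frame x -70 to -60 mm, tiles -60 to -20, rail -20 to -14, lid -13.5 to 56.5 (y -111 to 111), back frame to 70.
- tile_row (a point): Centre of the top face of the middle one of the five tiles (box frame x = -40, y = 0, z = 55 mm); same axes as the box. The tiles are alike, 40 mm (x) by 42 mm (y), flush, centred at y = -88, -44, 0, 44 and 88 mm from here. One of them, a different one each time, is the catch; the others are rigid and nothing shows which is which.
- catch (a joint): How far the catch tile is pressed, m: 0 flush, 0.005 fully down. It sinks straight down on a spring (2 N to start, 4.5 N plus a little friction at full depth), lets the lid go at about 3 mm, and springs back when released. The fingertip must stand wholly on the tile. Come down slowly (20 mm/s or less): contact forces over 100 N count as hitting it.
- lid_hinge (a joint): Opening of the lid, rad: 0 shut, 1.57 upright, 1.85 at its stop. It turns about the box's y at box x = 58, z = 51 mm. When let go, spring pins lift it to about 1 rad; from there it must be pushed. Stiff hinge: stays where it is left, 1 to 5 N moves it. A smooth 13 mm strike plate hangs under its front edge; push there or on the underside, towards the hinge, with the fingertip 5 to 30 mm above the box's top.
- lid_edge (a point): Middle of the lid's front edge, half-way through its 8 mm thickness, 71.5 mm from the hinge line; moves with the lid.
- loupe: Bystander: black eye loupe, 30 mm across, 31 mm high, loose, standing beside the box. Origin at the centre of its underside.
- brass_pot: Bystander: round brass parts box, 45 mm across, 23 mm high, loose. Origin at the centre of its underside.
- parts_cup: Bystander: shallow round parts cup, 60 mm across, 16 mm high, loose. Origin at the centre of its underside.
- tweezers: Bystander: steel tweezers, 128 mm long, 10 mm high, lying loose. Origin at the centre of its underside.
- lid: The lid itself: dark wooden panel with a lighter inset, 70 x 222 x 8 mm, flush in the box's top when shut. Origin on the hinge line, mid-width, half-way through its thickness; x points from its front edge to the hinge when shut, z out of its upper face. Push it, do not grip it: more than 35 N from the fingers counts as gripping or shoving.

How it is judged:
On the way, in this order (a step that is already met when the one before it is completed fails the run):
1. the concealed catch tile is found and pressed in (at least 3 mm) (value of joint catch above 0.003 m), for 0.02 s.
2. the lid is pushed up past 80 degrees (value of joint lid_hinge above 1.4 rad), for 0.2 s.
At the end, for the whole second after the job is handed in: The lid stands still, opened more than 80 degrees (1.4 rad); the catch tile has sprung back flush (within 1 mm); each bystander is within 15 mm of where it started (value of joint lid_hinge above 1.4 rad and velocity of joint lid_hinge between -0.1 and 0.1 rad/s and value of joint catch below 0.001 m and distance of each of loupe, brass_pot, parts_cup, tweezers from where it was at the start of the episode below 0.015 m); the robot touches nothing.
It fails at once if a bystander is lifted, pushed or knocked more than 15 mm (distance of any of loupe, brass_pot, parts_cup, tweezers from where it was at the start of the episode above 0.015 m).
It fails at once if a tile or the box is hit or leaned on with more than 100 N (contact force between the fingers and anything else above 100 N).
It fails at once if the lid is gripped or shoved with more than 35 N (contact force between the fingers and lid above 35 N).
It also fails if it takes over 51 s, if anything falls off the work surface, if the arm or the gripper's body presses on something with over 40 N, if the wrist force passes 120 N, or if a joint passes its speed limit or range.

ROBOT

A 7-joint arm with a two-finger parallel gripper is mounted at the origin on a cart in front of the work surface, level with it; the furniture and walls round the work are solid. World frame = base frame: x ahead of the robot, y to its left, z up, the work surface at z = 0. Lengths are in m, angles in rad, forces in N, time in s.
With the tool pointing down it reaches from about 0.425 to 0.925 m from the base axis. Payload 6.8 kg.
Tool frame: the origin (TCP) lies on the centre line of the jaws, within the pads' length; the fingertips stand 11 mm ahead of it and the grasp point (between the pads) lies 8 mm behind it; z points along the fingers, y is the direction in which the jaws open and shut (so a half turn about z gives the same grasp; the last joint's range is limited). The gripper opens to 88 mm and grips with 3 to 60 N. Pads are 20 mm wide; open, the fingers measure 115 mm over their backs; the gripper's body (75 mm by 178 mm) begins 61 mm behind the grasp point.
Start: joints at [1.021, 0.477, 0.022, 1.555, -0.011, 1.109, -0.083], TCP at [0.289, -0.61, 0.234] pointing down, gripper open.
Joint ranges: [-2.96, 2.96], [-0.34, 2.1], [-1.41, 1.46], [0.24, 2.44], [-1.37, 4.51], [0.17, 1.92], [-2.96, 2.96]. Speed limits (rad/s): [2.39, 2.39, 3.14, 3.14, 3.14, 3.14, 3.14].

INTERFACE

Orientations are given as [roll, pitch, yaw] about the fixed x, y, z axes, in that order (R = Rz(yaw) Ry(pitch) Rx(roll)).
In Python, from plant import bot, eyes gives the robot as it stands. Calls block until the motion is done:
- bot.move_ptp(position, orientation): joint-space move of the TCP to a pose.
- bot.line_to(position, ori=None, rate=0.15, threshold=None): straight line of the TCP; ori=None keeps the orientation; rate is the mean speed in m/s. With threshold (N) it stops when the force on the tool has changed by that much, and returns True; else False.
- bot.move_j(angles): joint-space move.
- bot.open_jaws() and bot.close(newtons=None): open the fingers fully, or close them until they stop; newtons is the grip in N (None keeps the last).
- bot.pause(seconds).
- bot.ik(position, orientation): joint angles nearest the present ones, or None.
- eyes.capture(name): name is "scene" or "top"; returns a dict with "frame" (400x640x3 uint8, red, green, blue), "z_map" (400x640 float32, m along the optical axis (not along the pixel's ray), 0 where there is no reading), "vertical_fov" (degrees; the focal length in pixels is half the picture's height over the tangent of half this angle, whatever the lens; pixels are square), "cx", "cy" (the principal point, pixels), "world_to_cam" (4x4, takes a point from world to camera coordinates). Camera axes: x right, y down, z forward; pixel columns grow to the right and rows downward; lengths in m; the calibration is good to about 2 mm. A picture is of the moment at which its call begins.
A pose or a line that the arm cannot do raises bot.Unreachable and nothing moves.
- bot.sign_off(): hands the job in, once; it reports no verdict.
Trained networks look in the newest picture that a camera, given by its name, has taken for a name from the list of things; names that differ only in an ending like _2 or _b are one class to them, and where a whole thing is asked for, a point or a joint stands for the part that bears it (a point fixed in the world has none). Each returns a list of dicts, best first, with "p" (0 to 1); they miss things now and then, are a little off and sometimes report something else, mostly with a low value. They report only what shows in the picture. A call takes as long as a camera call.
- eyes.search_frame(camera, label): "extent" ([left, top, right, bottom] in pixels, round what is visible of it).
Readings, each from a call of its own:
- bot.get_time_s(): time.
- bot.get_q(): joint angles.
- bot.get_joint_vel(): joint speeds.
- bot.get_joint_torque(): joint torques, N m.
- bot.get_position(): TCP position.
- bot.get_eef_rot(): TCP orientation.
- bot.get_contact_force(): force on the tool from outside, world axes, zero at the start.
- bot.get_torque(): the same for the moment, N m.
- bot.get_width(): finger opening in m.
Only numpy, scipy, OpenCV 4.12 (cv2) and the standard library are available. Lean on these libraries where they do the work, as an engineer would, in place of code of your own. Each camera call takes 0.05 s, during which the arm holds its last target.

## Working session

There is one attempt and no reset: what is moved stays moved. The work goes in short steps, each a Python script; the robot and the scene stay as the last script left them, time stands still between calls to the robot, and variables do not carry over. Pictures are saved under pics/ and viewed, and the job is handed in when it is done.

```bash
ls; mkdir -p pics; cat > h.py <<'E'
import numpy as np, cv2
from plant import bot, eyes
def K(c):
    f=c["frame"].shape[0]/2/np.tan(np.radians(c["vertical_fov"])/2); return f,c["cx"],c["cy"]
def cloud(c):
    f,cx,cy=K(c); z=c["z_map"]; v,u=np.mgrid[:z.shape[0],:z.shape[1]]
    P=np.stack([(u-cx)/f*z,(v-cy)/f*z,z,np.ones_like(z)],-1)
    W=P@np.linalg.inv(c["world_to_cam"]).T
    W=W[...,:3]; W[z==0]=np.nan; return W
def save(c,n): cv2.imwrite(f"pics/{n}.png",c["frame"][...,::-1])
E
python3 - <<'E'
from h import *
print(bot.get_time_s(), bot.get_position(), bot.get_eef_rot(), bot.get_width())
for n in ("scene","top"):
    c=eyes.capture(n); save(c,n+"0"); W=cloud(c); np.savez(f"{n}0.npz",W=W,f=c["frame"],M=c["world_to_cam"],K=K(c))
    for l in ("watch_box","lid","loupe","brass_pot","parts_cup","tweezers"):
        r=eyes.search_frame(n,l)[:2]
        for d in r:
            a,b,cc,dd=map(int,d["extent"]); w=W[max(0,b):dd,max(0,a):cc].reshape(-1,3); w=w[(w[:,2]>0.006)]
            print(n,l,d["extent"],round(d["p"],2),np.nanmedian(w,0).round(3) if len(w) else None)
E
```

```text
pics
0.0 [ 0.28834029 -0.60967735  0.23269989] [-3.13978500e+00  1.48381097e-04  4.41818499e-01] 0.08761096310688812
scene watch_box [248.4, 179.0, 378.0, 255.8] 0.83 [0.554 0.022 0.054]
scene watch_box [225.2, 226.4, 241.2, 241.7] 0.46 [0.651 0.165 0.022]
scene lid [261.6, 184.5, 351.6, 216.8] 0.91 [ 0.591 -0.01   0.055]
scene loupe [247.5, 243.7, 270.0, 258.0] 0.83 [0.561 0.169 0.021]
scene brass_pot [222.1, 222.9, 242.6, 241.7] 0.9 [0.654 0.163 0.022]
scene brass_pot [249.1, 180.2, 376.6, 252.3] 0.19 [0.553 0.021 0.054]
scene parts_cup [389.6, 199.4, 416.1, 215.4] 0.67 [ 0.487 -0.219  0.012]
top watch_box [249.1, 146.2, 383.9, 233.1] 0.77 [ 0.58  -0.01   0.057]
top lid [261.8, 152.8, 372.2, 207.8] 0.71 [ 0.598 -0.006  0.057]
top loupe [225.5, 191.8, 241.3, 207.8] 0.57 [0.568 0.163 0.025]
top loupe [258.9, 154.3, 374.0, 203.6] 0.36 [ 0.601 -0.006  0.057]
top brass_pot [226.5, 146.8, 249.8, 168.5] 0.56 [0.661 0.155 0.024]
top parts_cup [398.4, 217.1, 426.3, 250.4] 0.89 [ 0.493 -0.223  0.012]
```

```bash
python3 - <<'E'
import cv2
for n in("scene0","top0"):
    i=cv2.imread(f"pics/{n}.png")[130:280,190:450]; cv2.imwrite(f"pics/{n}z.png",cv2.resize(i,None,fx=3,fy=3,interpolation=cv2.INTER_CUBIC))
E
python3 - <<'E'
import numpy as np,cv2
for n in("scene0","top0"):
    d=np.load(""+n+".npz"); W=d["W"]
    m=(abs(W[...,2]-0.055)<.006)&(abs(W[...,0]-.58)<.15)&(abs(W[...,1])<.2)
    p=W[m][:,:2]; z=W[m][:,2]
    r=cv2.minAreaRect((p*1000).astype(np.float32)); print(n,len(p),r,np.median(z),cv2.boxPoints(r).round(1).tolist())
E
```

```text
scene0 3520 ((582.2018432617188, -10.020858764648438), (258.6405944824219, 144.36183166503906), 80.28099060058594) 0.05510792527963412 [[489.20001220703125, -125.30000305175781], [631.5, -149.6999969482422], [675.2000122070312, 105.30000305175781], [532.9000244140625, 129.60000610351562]]
top0 8327 ((582.9283447265625, -9.702484130859375), (256.3849792480469, 140.37319946289062), 80.07435607910156) 0.05671993241880002 [[491.70001220703125, -123.9000015258789], [630.0, -148.10000610351562], [674.2000122070312, 104.5], [535.9000244140625, 128.6999969482422]]
```

View pics/top0.png

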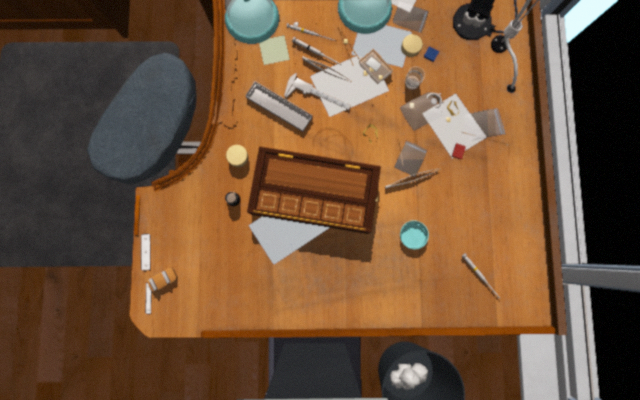

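View pics/scene0.png

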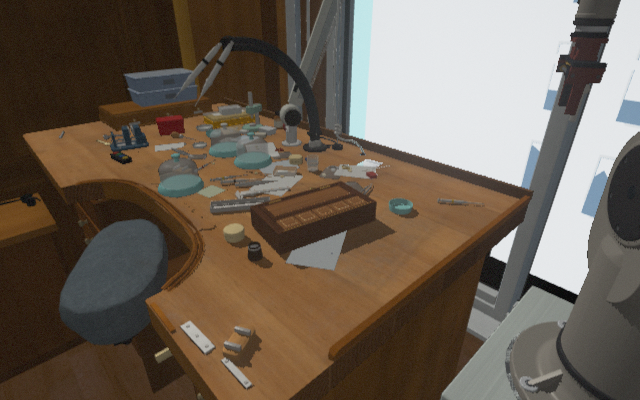

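The top view shows the box at (249–384, 146–233) with the tile row along its lower, robot-side edge. The loupe is at (233,200), the brass pot at (237,155), the cup at (413,235) and the tweezers at (412,180). Both cameras' depth fits agree on centre (0.5825, -0.010), yaw about -10° and top at 55–57 mm, and the measured size matches the given one. Next: close the jaws and go above the tiles.

```bash
cat >> h.py <<'E'
YAW=-np.radians(9.85); C=np.array([0.5826,-0.0099])
def bx(x,y,ztip):
    c,s=np.cos(YAW),np.sin(YAW)
    return [C[0]+c*x-s*y, C[1]+s*x+c*y, ztip+0.011]
ORI=[np.pi,0,YAW]
E
python3 - <<'E'
from h import *
bot.close(20)
print(bot.get_time_s(), bot.get_width())
bot.move_ptp(bx(-.04,-.088,.12),ORI); print(bot.get_time_s())
bot.line_to(bx(-.04,-.088,.070),rate=.08)
print(bot.get_time_s(),bot.get_position(),bx(-.04,-.088,.070),bot.get_eef_rot())
for i in range(4): print(np.round(bot.get_contact_force(),2))
c=eyes.capture("top"); save(c,"top1")
i=cv2.imread("pics/top1.png")[130:280,190:450]; cv2.imwrite("pics/top1z.png",cv2.resize(i,None,fx=3,fy=3))
E
```

```text
2.0417 0.000632889863184695
4.1333
4.9083 [ 0.5283903  -0.08979165  0.08114787] [np.float64(0.5281355363931061), np.float64(-0.08976001630361298), 0.081] [-3.14153904e+00 -2.64380823e-04 -1.71970074e-01]
[-0.03  0.37 -0.2 ]
[-0.03  0.37 -0.2 ]
[-0.03  0.37 -0.2 ]
[-0.03  0.37 -0.2 ]
```

View pics/top1z.png

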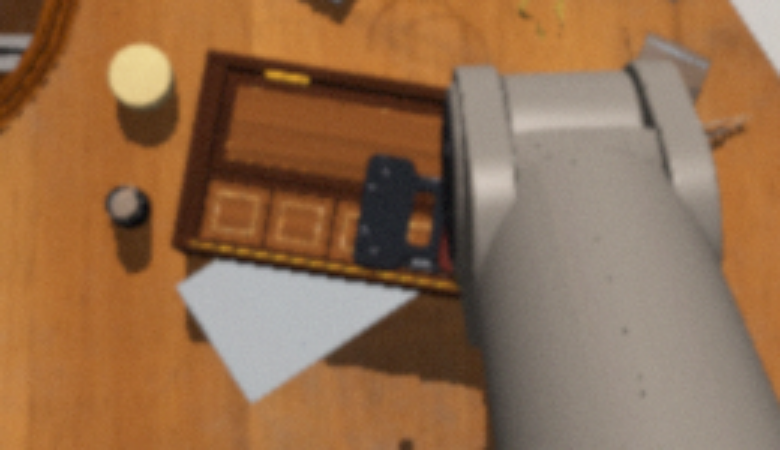

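The zoomed top view shows the gripper body (dark, at 360–470, 155–270) over the right end of the tile row, aligned with the box. The bystanders are where they were. Next: feel across the tiles.

```bash
python3 - <<'E'
from h import *
ref=None
for y in (-.088,-.044,0,.044,.088):
    bot.line_to(bx(-.04,y,.063 if ref is None else ref+.006),rate=.08)
    f0=np.array(bot.get_contact_force())
    hit=bot.line_to(bx(-.04,y,.049 if ref is None else ref-.0045),rate=.01,threshold=6)
    z=bot.get_position()[2]-.011; f=np.array(bot.get_contact_force())-f0
    print(y,hit,round(z,4),f.round(1),round(bot.get_time_s(),2),flush=True)
    if ref is None:
        if hit and z>.053: ref=z
        elif not hit or z<.0525: print("maybe catch"); break
    elif z<ref-.003: print("catch"); break
E
```

```text
-0.088 True 0.0554 [-0.8  0.8  5.8] 6.04
-0.044 True 0.0554 [ 0.8 -1.5  4. ] 7.42
0 False 0.051 [-1.4  1.   3.4] 9.32
catch
```

The middle tile gave 4.4 mm at about 3.4 N; the first two were rigid. Lift off and look.

```bash
python3 - <<'E'
from h import *
bot.pause(.2)
bot.line_to(bx(-.04,0,.073),rate=.08)
print(bot.get_time_s(),bot.get_position())
for n in("scene","top"):
    c=eyes.capture(n); save(c,n+"2")
    i=c["frame"][130:280,190:450,::-1]; cv2.imwrite(f"pics/{n}2z.png",cv2.resize(i,None,fx=3,fy=3))
    W=cloud(c); q=(W[...,:2]-C); cc,s=np.cos(YAW),np.sin(YAW)
    X=q[...,0]*cc+q[...,1]*s; Y=-q[...,0]*s+q[...,1]*cc
    for lo,hi in((.06,.105),(-.105,-.06)):
        m=(Y>lo)&(Y<hi)&(X>-.0)&(X<.07)&(W[...,2]>.065)&(W[...,2]<.14)
        print(n,lo,m.sum(), np.round(np.percentile(W[m][:,2],[5,50,98]),3) if m.sum()>5 else "", np.round(np.percentile(X[m],[2,50,98]),3) if m.sum()>5 else "")
E
```

```text
9.95 [ 0.54341353 -0.00290907  0.08439957]
scene 0.06 306 [0.068 0.101 0.114] [0.008 0.023 0.044]
scene -0.105 150 [0.068 0.101 0.112] [0.008 0.02  0.043]
top 0.06 10 [0.105 0.109 0.116] [0.009 0.016 0.023]
top -0.105 340 [0.069 0.104 0.116] [0.01  0.031 0.055]
```

View pics/scene2z.png

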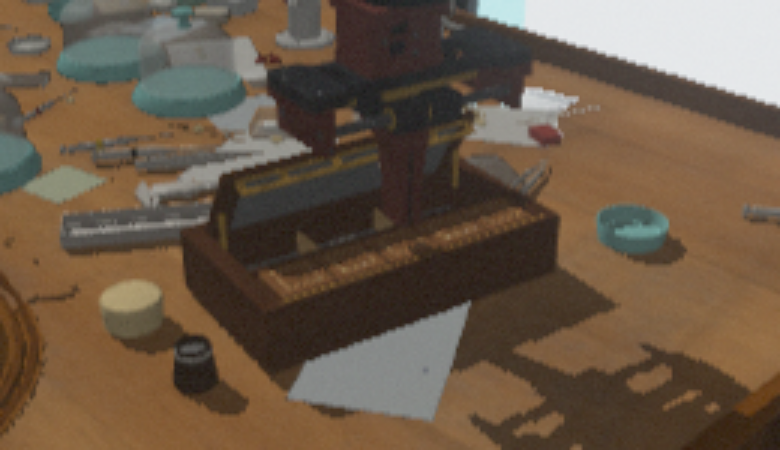

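The scene view shows the lid standing ajar: its underside runs from (215,250) to (470,130), with the gold strike plate along the front edge. The edge is at z ≈ 0.113, x ≈ 0.01–0.02, which is about 1 rad. Bystanders are unchanged. Next: push towards the hinge slowly, with a force guard.

```bash
cat >> h.py <<'E'
def look(k):
    for n in("scene","top"):
        c=eyes.capture(n); save(c,f"{n}{k}")
        i=c["frame"][130:280,190:450,::-1]; cv2.imwrite(f"pics/{n}{k}z.png",cv2.resize(i,None,fx=3,fy=3))
        W=cloud(c); q=(W[...,:2]-C); cc,s=np.cos(YAW),np.sin(YAW)
        X=q[...,0]*cc+q[...,1]*s; Y=-q[...,0]*s+q[...,1]*cc
        for lo,hi in((.06,.105),(-.105,-.06)):
            m=(Y>lo)&(Y<hi)&(X>-.0)&(X<.1)&(W[...,2]>.065)&(W[...,2]<.132)
            if m.sum()>5: print(n,lo,m.sum(),"z",np.round(np.percentile(W[m][:,2],[5,50,98]),3),"x",np.round(np.percentile(X[m],[2,50,98]),3), "slope", np.polyfit(W[m][:,2],X[m],1).round(3))
E
python3 - <<'E'
from h import *
f0=np.array(bot.get_contact_force())
for x in (-.02,0,.01,.02,.03,.036):
    h=bot.line_to(bx(x,0,.075),rate=.03,threshold=12)
    print(x,h,np.round(bot.get_position(),4),(np.array(bot.get_contact_force())-f0).round(1),round(bot.get_time_s(),2))
    if h: break
look(3)
E
```

```text
-0.02 False [ 0.5627 -0.0065  0.0859] [ 0.3  0.4 -1. ] 10.87
0 False [ 0.5827 -0.0099  0.086 ] [0.2 0.1 0.1] 11.68
0.01 False [ 0.5929 -0.0117  0.086 ] [ 0.4  0.3 -0.9] 12.17
0.02 False [ 0.6026 -0.0134  0.086 ] [ 0.4 -0.3 -0.5] 12.65
0.03 False [ 0.6124 -0.0151  0.086 ] [ 0.3 -0.5 -1.2] 13.13
0.036 False [ 0.6183 -0.0161  0.086 ] [ 0.1 -0.5 -1.4] 13.48
scene 0.06 473 z [0.068 0.095 0.122] x [0.049 0.058 0.066] slope [0.063 0.052]
scene -0.105 358 z [0.068 0.096 0.122] x [0.048 0.057 0.065] slope [0.061 0.051]
top 0.06 28 z [0.072 0.122 0.126] x [0.05  0.058 0.069] slope [0.099 0.048]
top -0.105 7 z [0.122 0.123 0.127] x [0.061 0.068 0.069] slope [-1.532  0.256]
```

View pics/scene3z.png

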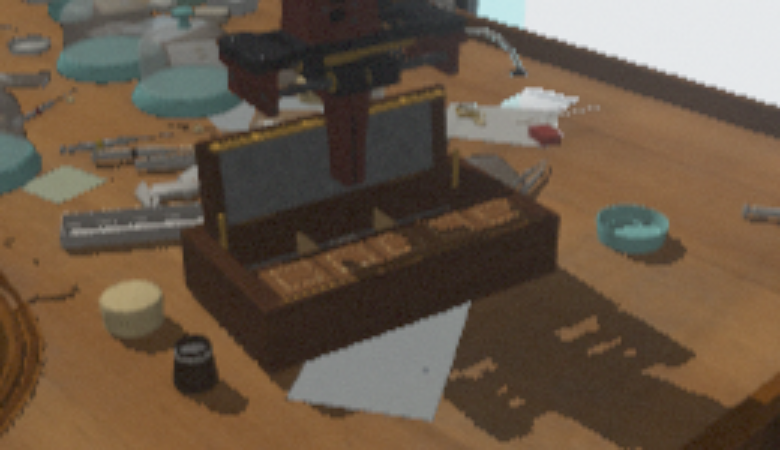

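The lid now stands at about 1.63 rad: its underside slopes back, and its top edge runs from (205,145) to (440,90). The finger is against it at (347,180). Next: back off, lift clear and check.

```bash
python3 - <<'E'
from h import *
bot.line_to(bx(-.04,0,.085),rate=.08)
bot.line_to(bx(-.10,-.02,.20),rate=.12)
bot.move_ptp([.42,-.35,.25],ORI)
print(bot.get_time_s(),np.round(bot.get_contact_force(),2),bot.get_position())
look(4)
A=np.load("top0.npz")["W"]; B=cloud(eyes.capture("top"))
for l,(a,b,cc,d) in dict(loupe=(225,191,242,208),pot=(226,146,250,169),cup=(398,217,427,250),tweez=(385,168,440,192)).items():
    f=lambda W:np.nanmean((lambda w:w[w[:,2]>.008])(W[b:d,a:cc].reshape(-1,3)),0).round(4)
    print(l,f(A),f(B))
q=B[...,:2]-C;c_,s=np.cos(YAW),np.sin(YAW);X=q[...,0]*c_+q[...,1]*s;Y=-q[...,0]*s+q[...,1]*c_
for y in(-.088,-.044,0,.044,.088):
    m=(abs(X+.04)<.012)&(abs(Y-y)<.012); print(y,m.sum(),np.nanmedian(B[m][:,2]).round(4),np.nanmedian(A[m][:,2]).round(4))
E
```

```text
17.2333 [1.32 0.44 0.63] [ 0.42086313 -0.34845999  0.24961641]
scene 0.06 469 z [0.069 0.096 0.122] x [0.048 0.058 0.065] slope [0.05  0.053]
scene -0.105 347 z [0.068 0.096 0.122] x [0.048 0.057 0.064] slope [0.056 0.052]
top 0.06 323 z [0.069 0.121 0.125] x [0.049 0.059 0.069] slope [0.089 0.049]
top -0.105 318 z [0.07  0.122 0.126] x [0.049 0.059 0.069] slope [0.091 0.049]
loupe [0.5685 0.1632 0.0244] [0.5683 0.1631 0.0245]
pot [0.6607 0.1552 0.0235] [0.6606 0.1551 0.0236]
cup [ 0.4924 -0.2223  0.0147] [ 0.4915 -0.2232  0.0148]
tweez [ 0.6148 -0.2094  0.01  ] [ 0.6152 -0.2075  0.0101]
-0.088 141 0.0571 0.0574
-0.044 139 0.057 0.0572
0 138 0.057 0.0571
0.044 137 0.0566 0.0572
0.088 136 0.057 0.0569
```

View pics/scene4z.png

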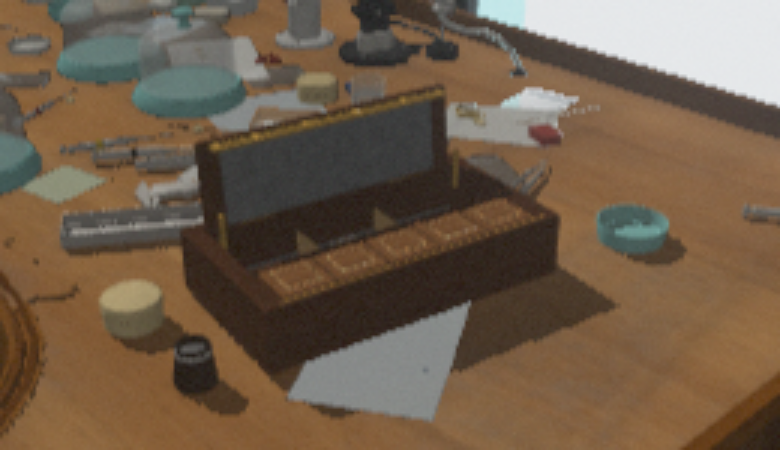

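View pics/top4z.png

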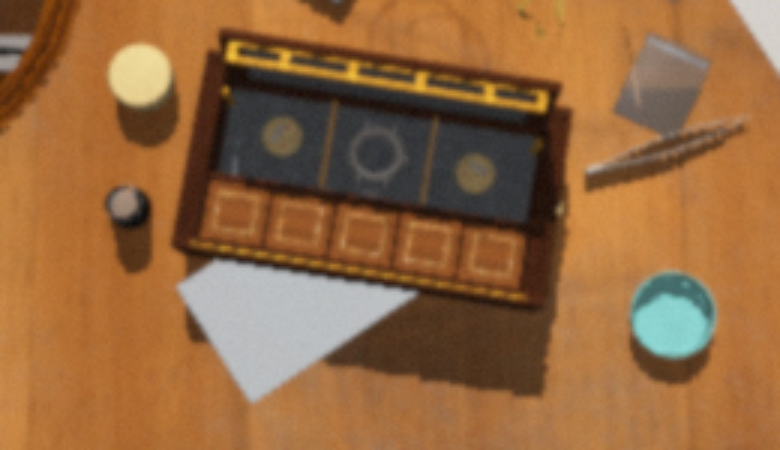

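Both views show the lid still standing upright or slightly back with nothing touching it. All five tiles are flush, and the bystanders are in place within about 2 mm. Handing in.

```bash
python3 -c "
from plant import bot
print(bot.get_time_s(), bot.sign_off())"
```

```text
the job is handed in; nothing more can be done
17.3833 None
```

The lid is open, standing at about 1.62 rad, and the job was handed in at about 17.4 s. No verdict was reported.

- **Finding the catch:** With the fingers closed, I felt the tiles from the right. The first two (y = -88 and -44 mm) were rigid at 55.4 mm under light presses of about 6 N. The middle one sank 4.4 mm at about 3.4 N and the lid sprang to about 1 rad.
- **Opening the lid:** I pushed the lid back with the closed fingers. The net force reading stayed under about 2 N at each check. Then I backed the arm off clear of the box.
- **Last checks:**
    - The depth fits put the lid at 1.62–1.66 rad, and it held within about 0.01 rad between the looks before and after the arm withdrew.
    - All five tiles read level within about 0.5 mm, so the catch has sprung back.
    - The bystanders' measured positions changed by 2 mm or less, within measurement noise.
- **Disagreement:** The top camera's heights read about 2 mm higher than the scene camera's, which is within the stated calibration. No check failed.

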